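Seat a shock's air sleeve in the V-block

ROBOT

A 6-joint arm with a two-finger parallel gripper is mounted at the origin on the work surface. World frame = base frame: x ahead of the robot, y to its left, z up, the work surface at z = 0. Lengths are in mm, angles in rad, forces in N, time in s.
With the tool pointing down it reaches from about 275 to 1000 mm from the base axis. Payload 8.4 kg.
Tool frame: the origin (TCP) lies at the very end of the fingers, on their centre line; the grasp point (between the pads) lies 19 mm behind it; z points along the fingers, y is the direction in which the jaws open and shut (so a half turn about z gives the same grasp; the last joint's range is limited). The gripper opens to 85 mm and grips with 20 to 120 N. Pads are 22 mm wide; open, the fingers measure 114 mm over their backs; the gripper's body (76 mm by 85 mm) begins 54 mm behind the grasp point. The pads swing forward as they close: fully open they stand 13 mm farther back than shut.
Start: joints at [1.152, 0.353, 1.633, -0, 1.155, -0.002], TCP at [253.022, 571.496, 231.281] pointing down, gripper open.
Joint ranges: [-2.63, 2.63], [-0.92, 2.1], [0.06, 2.66], [-1.3, 4.44], [0, 2.69], [-3.02, 3.02]. Speed limits (rad/s): [2.22, 2.22, 2.79, 3.14, 3.14, 3.14].

INTERFACE

Orientations are given as [roll, pitch, yaw] about the fixed x, y, z axes, in that order (R = Rz(yaw) Ry(pitch) Rx(roll)).
In Python, from rig import sense, grab_frame, get_calibration, sign_off, boxes_of, trace gives the robot as it stands.
- The arm moves only by the tool servo_tool, never from a script. Its argument "rows" is a list of rows, each a list of 3 entries, a list of its own where there are three numbers: the finger opening in mm, from 0 to 85.4, then the shift along the tool's x, y, z in mm, then the turn, a rotation vector about the tool's x, y, z in degrees. A call has 1 to 8 rows; each row shifts and turns the commanded pose from where the row before left it, along the tool's axes as they then stand; what a row does not reach is not made up. A row lasts 1/8 s, in which the tool goes at most 62.5 mm and 10.7 degrees, less where a joint would pass 70% of its speed; a pose out of reach is approached as far as the arm can. A call is refused whole if a number of a shift passes 62.5 or a number of a turn 10.7, either way. A call with a gripper value outside its range is refused whole. The fingers move at their own pace and stop on an object; "force" is the grip in N (left out, the last holds). Time passes only in rows, so rows that do not move let the fingers close. It gives the time, the measured TCP pose, the force and the opening at its end, in the units of the state.
- sense(): the state, without advancing time (a new reading comes with each control period).
- grab_frame(name): name is "side" or "top"; returns the picture (480x640x3 uint8, blue, green, red); there is no depth.
- get_calibration(name): a dict with "intrinsics" (3x3 intrinsics, pixels), "k1" (the pictures are not rectified: a ray, as slopes to the right and down, at radius r is drawn at 1 + k1 r^2 times it, then the intrinsics apply), "world_to_cam" (4x4, takes a point from world to camera coordinates). Camera axes: x right, y down, z forward; pixel columns grow to the right and rows downward; lengths in mm; the calibration is good to about 2 mm. A picture is of the moment at which its call begins. get_calibration takes no time and is no camera call.
- sign_off(): hands the job in, once; it reports no verdict.
Trained networks look in the newest picture that a camera, given by its name, has taken for a name from the list of things; names that differ only in an ending like _2 or _b are one class to them, and where a whole thing is asked for, a point or a joint stands for the part that bears it (a point fixed in the world has none). Each returns a list of dicts, best first, with "conf" (0 to 1); they miss things now and then, are a little off and sometimes report something else, mostly with a low value. They report only what shows in the picture. A call takes as long as a camera call. They do not tell look-alikes from the thing itself.
- boxes_of(camera, thing): "centre" ([x, y, z] in mm, in the coordinates of the camera as it stood for that picture, good to about 4 mm: the middle of the surface that is visible of it).
- trace(camera, thing): "mask" (480x640 bool, what is visible of it).
The state is a dict: "clock": time; "qpos": joint angles; "qvel": joint speeds; "joint_efforts": joint torques, N m; "eef_pos": TCP position; "tcp_rot": TCP orientation; "contact_force": force on the tool from outside, world axes, zero at the start; "wrist_torque": the same for the moment, N m; "opening": opening from 0.0 (shut) to 1.0 (fully open).
Only numpy, scipy, OpenCV 4.12 (cv2) and the standard library are available. Lean on these libraries where they do the work, as an engineer would, in place of code of your own. Each camera call takes 0.05 s, during which the arm holds its last target. There are 200 camera calls.

TASK

Pick the air sleeve (the thick, long one of the three tubes on the ribbed mat) and lay it down in the groove of the V-block, about two fingers' width short of the end stop; then push it along the groove until it comes up against the stop, and leave it there lying on both flanks. Do not drop or ram it, and leave the other two tubes where they lie.

Things in the scene. Friction and masses are not known exactly. Their poses are not given: they have to be found in the camera images.
- air_sleeve: Plain aluminium cylinder lying on its side, 48 mm diameter, 95 mm long, 0.2 to 0.37 kg, a thin black band near each end, ends alike: the thick, long one of three parallel tubes 100 mm apart in the lanes (any order) of a black ribbed mat. Origin on its axis at mid-length, x along the axis (y, z turn as it rolls). Axis starts 33 mm above the bench; mat ribs 12 mm high.
- end_stop: Upright plate 44 mm wide closing the far end of a fixed 90 degree V groove (steel bar 40 mm wide, 130 mm long, lips 50 mm above the bench, on a 180 x 90 x 10 mm foot). Origin on the plate's face, 64 mm up (plate top 70). x level, along the groove into the stop; y across; z up. Groove runs from here to x = -0.13. A seated sleeve's origin is at (-0.0475, 0, 0) and it overhangs the bar's sides.
- short_sleeve: Bystander, to be left alone: an aluminium sleeve as thick as the air sleeve (48 mm) but only 50 mm long, lying in another lane of the mat. Origin on its axis, at mid-length; x along the axis.
- long_tube: Bystander, to be left alone: a thinner, longer aluminium tube, 32 mm in diameter, 135 mm long, lying in another lane of the mat. Origin on its axis, at mid-length; x along the axis.
Not all that is in view belongs to the job. Leave any yellow look-alike of the air_sleeve alone.

How it is judged:
By the outcome, as a careful person would: the job done as asked, in the order asked, and still so for the second after the job is handed in, with the robot touching nothing.
It also fails if it takes over 48 s, if anything falls off the work surface, if the arm or the gripper's body presses on something with over 40 N, if the wrist force passes 120 N, or if a joint passes its speed limit or range.

## Working session

There is one attempt and no reset: what is moved stays moved. The work goes in short steps, Python scripts to look and compute and a tool call to move; the robot and the scene stay as the last step left them, time stands still between calls to the robot, and variables do not carry over. Pictures are saved under pics/ and viewed, about 8 in all and at most 12, crops included, and the job is handed in when it is done.

Besides the shell and the picture viewer there is one more tool, called as name([rows], argument=value, ...), one row to a line, values as JSON. servo_tool: Moves the arm, as the interface text tells. Its arguments: {"type":"object","properties":{"rows":{"type":"array","items":{"type":"array"}},"force":{"type":"number"}},"required":["rows"]}

```bash
mkdir -p pics
python3 - <<'E'
from rig import *
import cv2,numpy as np
for c in("side","top"):
    im=grab_frame(c); cv2.imwrite(f"pics/{c}0.png",im)
    K=get_calibration(c); print(c,K["k1"],np.round(K["intrinsics"],1).tolist(),np.round(K["world_to_cam"],3).tolist())
    W=np.linalg.inv(K["world_to_cam"])
    for t in("air_sleeve","end_stop","short_sleeve","long_tube"):
        for d in boxes_of(c,t)[:3]: print(t,round(d["conf"],2),np.round(W@np.append(d["centre"],1))[:3])
s=sense();print(s["clock"],s["eef_pos"],s["tcp_rot"],s["opening"])
E
```

```text
side -0.10139345850007099 [[444.1, 0.0, 318.2], [0.0, 444.1, 244.1], [0.0, 0.0, 1.0]] [[0.753, -0.658, 0.008, -431.902], [-0.448, -0.522, -0.726, 217.039], [0.482, 0.543, -0.688, 914.054], [0.0, 0.0, 0.0, 1.0]]
air_sleeve 0.9 [ 305. -296.   48.]
air_sleeve 0.85 [ 495. -304.   49.]
air_sleeve 0.65 [ 635. -458.   42.]
end_stop 0.63 [604. 251.  56.]
end_stop 0.58 [ 551. -117.   49.]
short_sleeve 0.67 [ 547. -112.   49.]
long_tube 0.73 [ 516. -200.   34.]
top -0.016525841442540105 [[449.4, 0.0, 325.6], [0.0, 449.4, 233.2], [0.0, 0.0, 1.0]] [[0.007, -1.0, 0.029, -100.913], [-0.981, -0.013, -0.194, 494.792], [0.194, -0.027, -0.981, 801.996], [0.0, 0.0, 0.0, 1.0]]
air_sleeve 0.74 [ 502. -292.   56.]
air_sleeve 0.63 [ 318. -283.   42.]
air_sleeve 0.62 [ 642. -447.   43.]
end_stop 0.56 [598. 257.  65.]
short_sleeve 0.77 [557. -99.  48.]
long_tube 0.81 [ 519. -193.   33.]
0.5 [253.01391384 571.4676067  231.25715847] [-3.14151854e+00  1.70199803e-05  2.72479483e+00] 1.0028990847152541
```

View pics/top0.png

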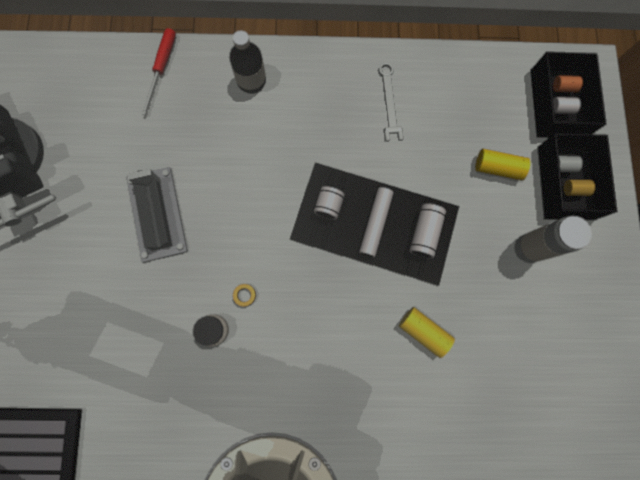

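View pics/side0.png

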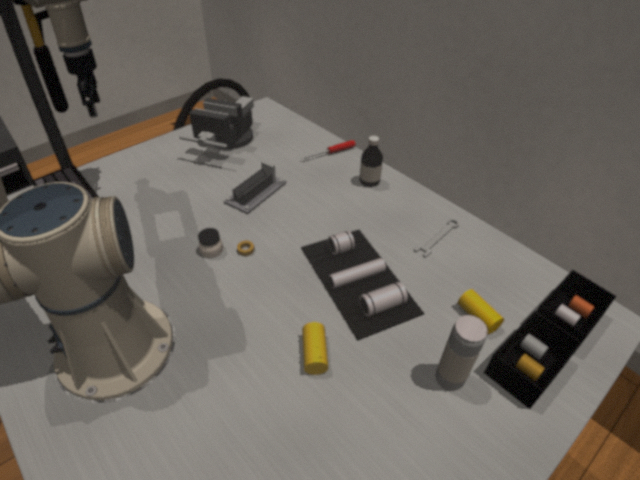

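The top view shows the white banded sleeve at about (428,231). The long tube is at (376,221) and the short sleeve at (328,202). The V-block is at (155,215), with its stop at the upper end near (145,175). The yellow tubes are look-alikes. Next I'll take zoomed crops and masks.

```bash
cat > h.py <<'E'
from rig import *
import cv2,numpy as np
from scipy.optimize import least_squares
CAL={c:get_calibration(c) for c in("side","top")}
def proj(c,P):
    K=CAL[c];P=np.atleast_2d(P);p=P@K["world_to_cam"][:3,:3].T+K["world_to_cam"][:3,3]
    s=p[:,:2]/p[:,2:];s=s*(1+K["k1"]*(s**2).sum(1,keepdims=True))
    return s@K["intrinsics"][:2,:2].T+K["intrinsics"][:2,2]
def unproj(c,uv,z):
    return least_squares(lambda x:(proj(c,[x[0],x[1],z])-uv).ravel(),[500,0]).x
def cyl(x,y,z,yaw,r,L):
    a=np.linspace(0,2*np.pi,60);d=np.array([np.cos(yaw),np.sin(yaw),0]);n=np.array([-d[1],d[0],0])
    return np.vstack([np.array([x,y,z])+s*L/2*d+r*(np.outer(np.cos(a),n)+np.outer(np.sin(a),[0,0,1])) for s in(-1,1)])
def feats(pts):
    h=cv2.convexHull(np.float32(pts).reshape(-1,1,2))[:,0].astype(float)
    a=np.arange(16)*np.pi/8;return (h@np.array([np.cos(a),np.sin(a)])).max(0)
def fitcyl(masks,x0,r=24,L=95):
    F={c:feats(np.argwhere(m)[:,::-1]) for c,m in masks.items()}
    f=lambda p:np.concatenate([feats(proj(c,cyl(*p,r,L)))-F[c] for c in F])
    return least_squares(f,x0,x_scale=[10,10,10,.1],diff_step=1e-4)
E
python3 - <<'E'
from h import *
W=[]
ms={}
for c in("side","top"):
    im=grab_frame(c)
    for d in trace(c,"air_sleeve"):
        m=d["mask"];u,v=np.argwhere(m)[:,::-1].mean(0);print(c,round(d["conf"],2),u,v,m.sum(),im[m].mean(0).round())
        if np.hypot(*(np.array([u,v])-proj(c,[500,-297,33])[0]))<20: ms[c]=m
    for d in trace(c,"end_stop"):
        m=d["mask"];q=np.argwhere(m);print("stop",c,round(d["conf"],2),m.sum(),q.min(0)[::-1],q.max(0)[::-1])
    u,v,w=(215,150,80) if c=="side" else (115,160,80)
    crop=im[v:v+w*5//4+5,u:u+w]
    cr=cv2.resize(crop,None,fx=5,fy=5,interpolation=cv2.INTER_CUBIC);W.append(cv2.convertScaleAbs(cr,alpha=1.6,beta=20))
cv2.imwrite("pics/z.png",np.hstack(W))
for sub in(ms,{"top":ms["top"]}if "top" in ms else ms):
    r=fitcyl(sub,[500,-297,33,0]);print(r.x,r.cost,len(r.fun))
E
```

```text
side 0.77 314.7043765483072 348.2113955408753 1211 [ 41. 121. 144.]
side 0.57 382.8913894324853 298.0264187866928 1022 [113. 116. 123.]
stop side 0.55 197 [261 161] [276 182]
top 0.98 426.5918220946915 332.54088952654234 1394 [ 49. 132. 142.]
top 0.59 427.3902249806051 230.9612102404965 1289 [120. 122. 124.]
top 0.56 502.31825525040387 164.15428109854605 1238 [ 33. 121. 132.]
stop top 0.79 331 [127 169] [159 183]
[ 5.06102335e+02 -2.93810667e+02  3.41658250e+01 -2.76355263e-01] 11.387931602435804 32
[ 5.12805846e+02 -3.02838250e+02  3.72038235e-01  7.19270221e-05] 86.13461807908351 16
```

View pics/z.png

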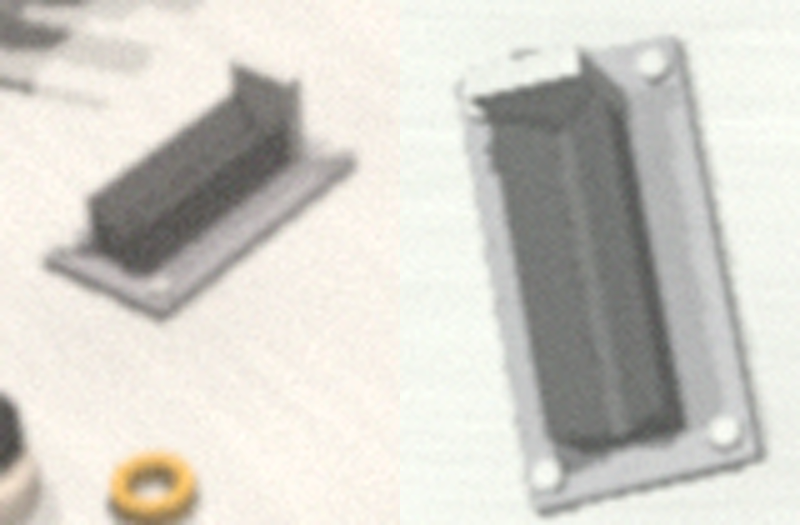

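Run:
```python
from h import *
T=lambda u,v:((u-400)/5+115-.4,v/5+160-.4)
S=lambda u,v:(u/5+215-.4,v/5+150-.4)
# (cam, pix, local xyz, footflag)
D=[("top",T(683,38),(90,-45,-54),1),("top",T(765,458),(-90,-45,-54),1),("top",T(538,512),(-90,45,-54),1),
("top",T(480,100),(0,22,6),0),("top",T(582,72),(0,-22,6),0),("top",T(548,432),(-130,20,-14),0),
("side",S(45,262),(-90,45,-54),1),("side",S(163,320),(-90,-45,-54),1),("side",S(355,160),(90,-45,-54),1),
("side",S(233,66),(0,22,6),0),("side",S(292,86),(0,-22,6),0),("side",S(90,200),(-130,20,-14),0)]
def f(p,D=D):
    x,y,yaw,xf=p;c,s=np.cos(yaw),np.sin(yaw);o=[]
    for cam,uv,l,ff in D:
        a=l[0]+ff*xf;P=[x+c*a-s*l[1],y+s*a+c*l[1],64+l[2]];o.append(proj(cam,P)[0]-uv)
    return np.ravel(o)
for DD in(D,D[:6],D[6:]):
    r=least_squares(f,[600,255,.2,-60],kwargs=dict(D=DD),loss="soft_l1",x_scale=[10,10,.1,10]);print(r.x.round(3));print(r.fun.reshape(-1,2).round(1).tolist())
from scipy.spatial.transform import Rotation as R
s=sense();print(R.from_euler("xyz",s["tcp_rot"]).as_matrix().round(3),s["clock"])
```

```text
[ 5.95867e+02  2.53423e+02  2.55000e-01 -5.90520e+01]
[[-0.1, -0.5], [0.2, 0.7], [-0.2, 0.9], [-1.7, -0.4], [1.2, -0.1], [1.5, 1.1], [-0.3, -1.0], [-0.0, -1.2], [1.0, -0.5], [0.1, -0.9], [0.0, -0.2], [0.0, -0.3]]
[ 5.96278e+02  2.53536e+02  2.52000e-01 -5.85400e+01]
[[-0.1, -0.8], [-0.1, 0.4], [-0.5, 0.4], [-1.7, -0.6], [1.2, -0.3], [1.2, 0.9]]
[ 5.94384e+02  2.52132e+02  2.69000e-01 -6.10110e+01]
[[-0.6, 0.1], [0.0, -0.3], [0.5, 0.0], [-0.1, -0.5], [-0.1, 0.1], [0.2, 0.4]]
[[-0.914  0.405  0.   ]
 [ 0.405  0.914  0.   ]
 [ 0.     0.    -1.   ]] 0.8
```

servo_tool([
  [85, [-16, -19, 0], [0, 0, 0]],
  [85, [-33, -39, 0], [0, 0, 0]],
  [85, [-36, -43, 0], [0, 0, 0]],
  [85, [-36, -43, 0], [0, 0, 0]],
  [85, [-36, -43, 0], [0, 0, 0]],
  [85, [-36, -43, 0], [0, 0, 0]],
  [85, [-36, -43, 0], [0, 0, 0]],
  [85, [-36, -43, 0], [0, 0, 0]],
], force=50)

```text
clock: 1.8
eef_pos: [367.8, 173.7, 231.6]
tcp_rot: [3.141, 0.001, 2.725]
contact_force: [1.2, 0.1, 0.4]
opening: 0.998
```

servo_tool([
  [85, [-36, -43, 0], [0, 0, 0]],
  [85, [-36, -43, 0], [0, 0, 0]],
  [85, [-36, -43, 0], [0, 0, 0]],
  [85, [-36, -43, 0], [0, 0, 0]],
  [85, [-36, -43, 0], [0, 0, 0]],
  [85, [-36, -43, 0], [0, 0, 0]],
  [85, [-36, -43, 0], [0, 0, 0]],
  [85, [-36, -43, 0], [0, 0, 0]],
])

```text
clock: 2.8
eef_pos: [491.8, -257.9, 231.5]
tcp_rot: [3.141, 0.001, 2.724]
contact_force: [-0.2, 1.4, 0.8]
opening: 0.997
```

servo_tool([
  [85, [-29, -26.5, 20], [0, 0, 0]],
  [85, [0, 0, 40], [0, 0, -8.1]],
  [85, [0, 0, 45], [0, 0, 0]],
  [85, [0, 0, 30], [0, 0, 0]],
  [85, [0, 0, 15], [0, 0, 0]],
  [85, [0, 0, 0], [0, 0, 0]],
])

```text
clock: 3.55
eef_pos: [507.0, -291.7, 80.8]
tcp_rot: [3.141, -0.001, 2.866]
contact_force: [-0.9, -0.2, 0.7]
opening: 0.997
```

Run:
```python
from h import *
im=grab_frame("side")
s=sense();print(s["eef_pos"],s["tcp_rot"])
t=s["eef_pos"];u,v=proj("side",t)[0];print(u,v)
for sgn in(-1,1):
  for a in (-47.5,47.5): print(proj("side",np.array([506,-294,33])+a*np.array([.962,-.273,0])).round(1))
c=im[220:360,290:470];cv2.imwrite("pics/g.png",cv2.resize(c,None,fx=4,fy=4,interpolation=cv2.INTER_CUBIC))
```

```text
[ 507.64226787 -292.01802075   81.8020866 ] [-3.14149540e+00  3.78736981e-04  2.86619612e+00]
385.4067055984888 282.9062005375432
[[364.3 305.7]]
[[401.1 291.5]]
[[364.3 305.7]]
[[401.1 291.5]]
```

View pics/g.png

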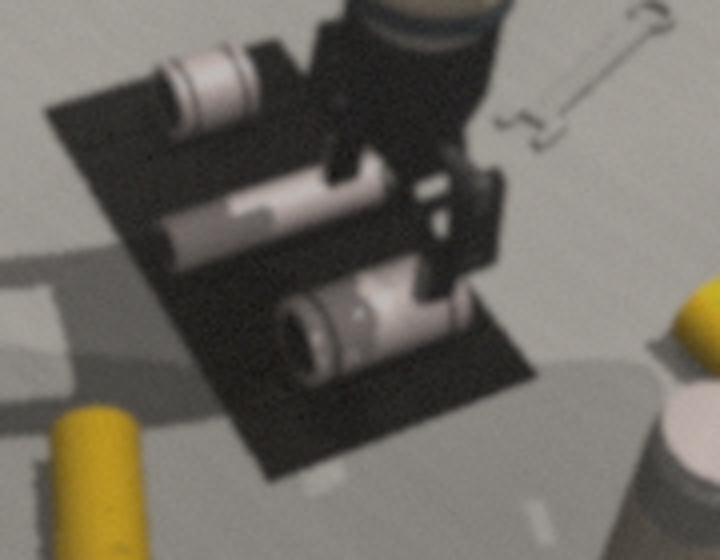

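The fingers straddle the sleeve: its axis runs from (297,343) to (444,286) in the crop, the finger tips are at (342,180) and (430,300), and the neighbouring tubes are clear. I'll go down and grip.

servo_tool([
  [85, [0, 0, 20], [0, 0, 0]],
  [85, [0, 0, 20], [0, 0, 0]],
  [85, [0, 0, 15], [0, 0, 0]],
  [85, [0, 0, 8], [0, 0, 0]],
  [85, [0, 0, 3], [0, 0, 0]],
  [70, [0, 0, 0], [0, 0, 0]],
])

```text
clock: 4.35
eef_pos: [507.5, -292.0, 15.6]
tcp_rot: [-3.141, 0.0, 2.866]
contact_force: [1.0, -0.5, 0.6]
opening: 0.824
```

servo_tool([
  [60, [0, 0, 0], [0, 0, 0]],
  [52, [0, 0, 0], [0, 0, 0]],
  [48, [0, 0, 0], [0, 0, 0]],
  [42, [0, 0, 0], [0, 0, 0]],
  [42, [0, 0, 0], [0, 0, 0]],
  [42, [0, 0, 0], [0, 0, 0]],
])

```text
clock: 5.1
eef_pos: [507.4, -294.2, 16.7]
tcp_rot: [-3.139, 0.002, 2.867]
contact_force: [-7.8, -10.8, 10.4]
opening: 0.547
```

servo_tool([
  [40, [0, 0, -5], [0, 0, 0]],
  [40, [0, 0, -15], [0, 0, 0]],
  [40, [0, 0, -30], [0, 0, 0]],
  [40, [0, 0, -40], [0, 0, 0]],
  [40, [0, 0, -40], [0, 0, 0]],
  [40, [0, 0, -20], [0, 0, 0]],
  [40, [0, 0, 0], [0, 0, 0]],
  [40, [0, 0, 0], [0, 0, 0]],
])

```text
clock: 6.1
eef_pos: [506.7, -291.3, 164.6]
tcp_rot: [3.141, -0.001, 2.866]
contact_force: [-0.9, 0.6, -3.4]
opening: 0.547
```

Run:
```python
from h import *
ms={};o=[]
for c in("side","top"):
    im=grab_frame(c);e=proj(c,[506,-292,182])[0]
    L=trace(c,"air_sleeve")
    for d in L:
        m=d["mask"];q=np.argwhere(m)[:,::-1].mean(0);print(c,round(d["conf"],2),q.round(),m.sum(),e.round())
        if np.hypot(*(q-e))<25 and c not in ms: ms[c]=m
    u,v=e.astype(int);crop=im[v-60:v+60,u-50:u+50].copy()
    if c in ms: 
        k=cv2.findContours(ms[c][v-60:v+60,u-50:u+50].astype(np.uint8)*1,0,1)[0];crop=cv2.resize(crop,None,fx=4,fy=4,interpolation=2);cv2.drawContours(crop,[4*x for x in k],-1,(0,0,255),1)
    else: crop=cv2.resize(crop,None,fx=4,fy=4,interpolation=2)
    o.append(crop)
cv2.imwrite("pics/h.png",np.hstack(o))
for sub in [ms]+[{c:ms[c]} for c in ms]:
    r=fitcyl(sub,[506,-292,182,-.276]);print(list(sub),r.x.round(3),r.cost)
s=sense();print(s["eef_pos"],s["tcp_rot"],s["contact_force"],s["wrist_torque"])
```

```text
side 0.95 [315. 347.] 1142 [391. 250.]
side 0.77 [481. 310.] 964 [391. 250.]
side 0.67 [380. 253.] 724 [391. 250.]
['side'] [ 5.61432e+02 -2.47667e+02  1.04566e+02 -4.23000e-01] 33.04912296704326
['side'] [ 5.61432e+02 -2.47667e+02  1.04566e+02 -4.23000e-01] 33.04912296704326
[ 506.71971615 -291.46191008  164.15246443] [ 3.14107612e+00 -1.93319842e-03  2.86621745e+00] [-0.40565639  0.28919659 -3.1176773 ] [-0.06516221 -0.0466517  -0.02018358]
```

View pics/h.png

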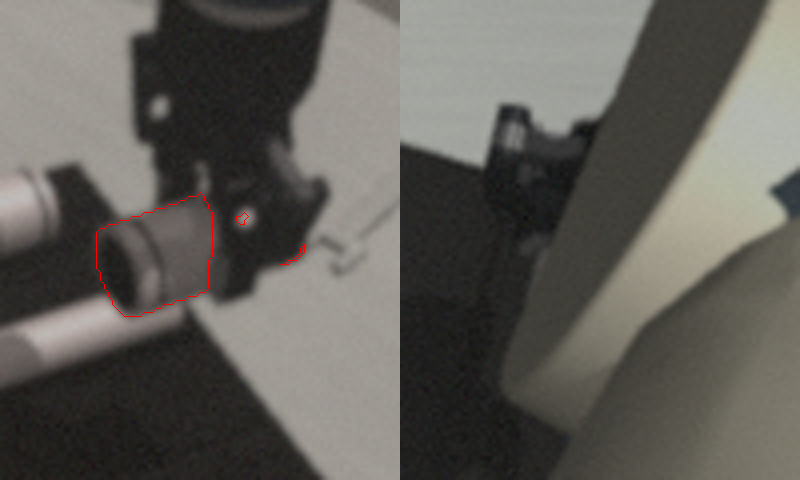

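Run:
```python
from h import *
ax=np.array([-.962,.273,0])
for s in(-5,0,5):
  for dz in(15,18,21):
    p=np.array([506.7,-291.5,164.5+dz]);print(s,dz,((proj("side",cyl(*(p+s*ax),-.276,24,95)[:60])-[341,190])*4).min(0).round(),((proj("side",cyl(*(p+s*ax),-.276,24,95)[:60])-[341,190])*4).max(0).round())
```

```text
-5 15 [ 99. 219.] [150. 313.]
-5 18 [100. 215.] [150. 309.]
-5 21 [100. 210.] [151. 305.]
0 15 [ 90. 222.] [141. 316.]
0 18 [ 91. 218.] [141. 312.]
0 21 [ 91. 213.] [142. 308.]
5 15 [ 81. 225.] [132. 320.]
5 18 [ 82. 221.] [132. 315.]
5 21 [ 82. 216.] [133. 311.]
```

servo_tool([
  [40, [3.2, 12, 0], [0, 0, 0]],
  [40, [6.7, 25, 0], [0, 0, 0]],
  [40, [10.2, 38, 0], [0, 0, 0]],
  [40, [11.2, 42, 0], [0, 0, 0]],
  [40, [11.2, 42, 0], [0, 0, 0]],
  [40, [11.2, 42, 0], [0, 0, 0]],
  [40, [11.2, 42, 0], [0, 0, 0]],
  [40, [11.2, 42, 0], [0, 0, 0]],
])

```text
clock: 7.3
eef_pos: [511.0, 5.1, 165.2]
tcp_rot: [3.141, -0.0, 2.866]
contact_force: [0.9, -1.1, -3.1]
opening: 0.541
```

servo_tool([
  [40, [11.2, 42, 0], [0, 0, 0]],
  [40, [11.2, 42, 0], [0, 0, 0]],
  [40, [11.2, 42, 0], [0, 0, 0]],
  [40, [11.2, 42, 0], [0, 0, 0]],
  [40, [8, 30, 0], [0, 0, 0]],
  [40, [4, 15, 0], [0, 0, 0]],
  [40, [2, 7, 0], [0, 0, 0]],
  [40, [0, 0, 0], [0, 0, -5.4]],
])

```text
clock: 8.3
eef_pos: [514.6, 230.6, 165.1]
tcp_rot: [-3.141, -0.0, 2.962]
contact_force: [0.3, -1.0, -2.8]
opening: 0.548
```

servo_tool([
  [40, [0, 0, 0], [0, 0, -9]],
  [40, [0, 0, 0], [0, 0, -9]],
  [40, [0, 0, 0], [0, 0, -7]],
  [40, [0, 0, 0], [0, 0, 0]],
  [40, [0, 0, 0], [0, 0, 0]],
])

```text
clock: 8.93
eef_pos: [514.8, 230.3, 165.3]
tcp_rot: [-3.141, -0.0, -2.89]
contact_force: [0.4, 0.2, -3.1]
opening: 0.544
```

Run:
```python
from h import *
s=sense();t=s["eef_pos"];print(t,s["tcp_rot"],s["contact_force"],s["opening"]*85.4)
y=.255;d=np.array([np.cos(y),np.sin(y)]);yt=s["tcp_rot"][2]
e=np.array([595.5,253])-84*d-t[:2]
print("tool shift",e@[np.cos(yt),np.sin(yt)],e@[np.sin(yt),-np.cos(yt)],"yaw err deg",np.degrees((y+np.pi-yt+np.pi)%(2*np.pi)-np.pi))
o=[]
for c in("side","top"):
    im=grab_frame(c)
    u,v=proj(c,[510,232,110])[0].astype(int);o.append(cv2.resize(im[v-75:v+75,u-50:u+50],None,fx=4,fy=4,interpolation=2))
cv2.imwrite("pics/i.png",np.hstack(o))
```

```text
[514.78064782 230.27917276 165.2601736 ] [-3.14146497e+00 -1.92477998e-04 -2.88975301e+00] [ 0.41522682  0.20808701 -3.06105144] 46.43263658476888
tool shift 0.16475614926098278 1.6245120162975342 yaw err deg 0.18107519369750047
```

View pics/i.png

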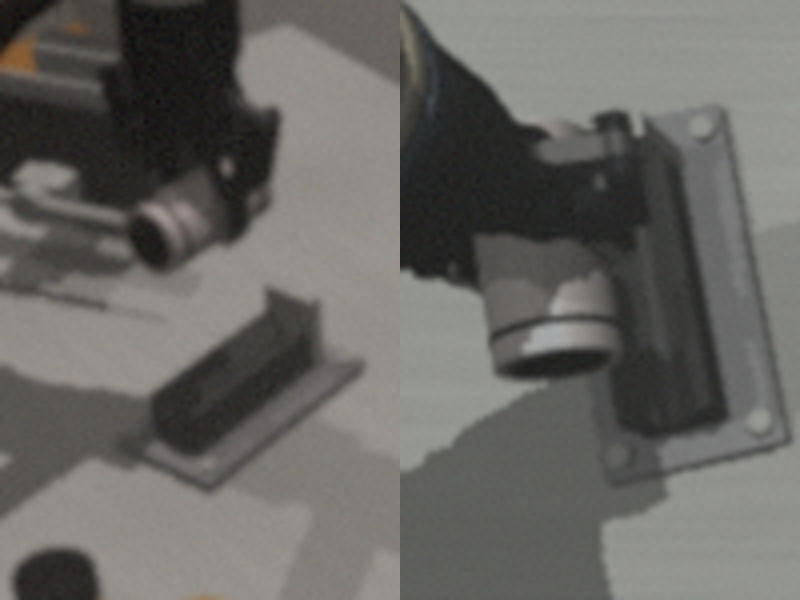

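The sleeve is held level over the groove and parallel to it, with its rear end at about (560,370) in the top crop. I'll lower to just above the block and check again.

servo_tool([
  [40, [0, 1.6, 10], [0, 0, 0]],
  [40, [0, 0, 25], [0, 0, 0]],
  [40, [0, 0, 30], [0, 0, 0]],
  [40, [0, 0, 20], [0, 0, 0]],
  [40, [0, 0, 7], [0, 0, 0]],
  [40, [0, 0, 0], [0, 0, 0]],
])

```text
clock: 9.78
eef_pos: [514.2, 232.3, 72.9]
tcp_rot: [-3.141, -0.001, -2.887]
contact_force: [-0.3, 0.3, -3.4]
opening: 0.549
```

Run:
```python
from h import *
s=sense();t=s["eef_pos"];print(t,s["contact_force"])
o=[];y=.255;d=np.array([np.cos(y),np.sin(y),0])
for c in("side","top"):
    im=grab_frame(c)
    u,v=proj(c,[510,232,70])[0].astype(int);k=cv2.resize(im[v-50:v+60,u-40:u+40],None,fx=5,fy=5,interpolation=2)
    k=cv2.convertScaleAbs(k,alpha=1.4,beta=20)
    P=cyl(*(t+[0,0,16]+1*d),y,24,95)[:60]   # rear end circle
    q=(proj(c,P)-[u-40-.5+.4-.4,v-50])*5
    cv2.polylines(k,[np.int32(q)],True,(0,0,255),1)
    b=np.array([595.5,253,0])-130*d;n=np.array([-d[1],d[0],0])
    V=[b+20*n+[0,0,50],b+[0,0,30],b-20*n+[0,0,50]]
    for w in (V,[V[0],V[0]+130*d],[V[1],V[1]+130*d],[V[2],V[2]+130*d]): cv2.polylines(k,[np.int32((proj(c,w)-[u-40,v-50])*5)],False,(0,200,0),1)
    o.append(k)
cv2.imwrite("pics/j.png",np.hstack(o))
```

```text
[514.20388723 232.33876904  72.90136992] [-0.31121282  0.30570526 -3.39121248]
```

View pics/j.png

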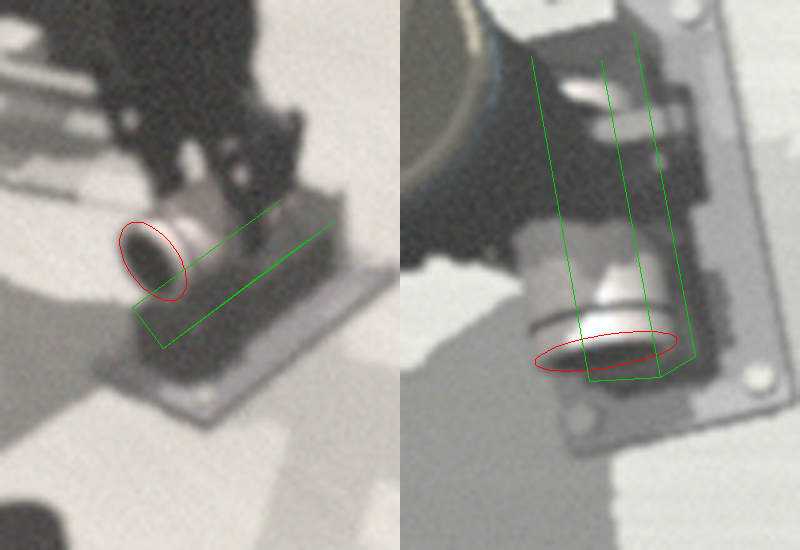

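servo_tool([
  [40, [0, 0, 8], [0, 0, 0]],
  [40, [0, 0, 7], [0, 0, 0]],
  [40, [0, 0, 4], [0, 0, 0]],
  [40, [0, 0, 2], [0, 0, 0]],
  [40, [0, 0, 0], [0, 0, 0]],
])

```text
clock: 10.5
eef_pos: [514.3, 232.3, 52.1]
tcp_rot: [-3.142, -0.0, -2.886]
contact_force: [0.9, 0.5, -2.2]
opening: 0.545
```

servo_tool([
  [40, [0, 0, 1], [0, 0, 0]],
  [40, [0, 0, 0], [0, 0, 0]],
])

```text
clock: 10.75
eef_pos: [514.4, 232.4, 51.3]
tcp_rot: [3.142, 0.0, -2.886]
contact_force: [0.1, 0.4, -3.1]
opening: 0.547
```

servo_tool([
  [40, [0, 0, 1], [0, 0, 0]],
  [40, [0, 0, 0], [0, 0, 0]],
])

```text
clock: 11.0
eef_pos: [514.6, 232.5, 50.5]
tcp_rot: [3.141, 0.0, -2.886]
contact_force: [-0.3, 0.3, -0.5]
opening: 0.548
```

servo_tool([
  [40, [0, 0, 1], [0, 0, 0]],
  [40, [0, 0, 0], [0, 0, 0]],
])

```text
clock: 11.25
eef_pos: [514.7, 232.8, 49.8]
tcp_rot: [3.141, 0.001, -2.887]
contact_force: [-2.6, 2.3, 4.2]
opening: 0.543
```

servo_tool([
  [40, [0, 0, 1], [0, 0, 0]],
  [40, [0, 0, 0], [0, 0, 0]],
])

```text
clock: 11.5
eef_pos: [514.8, 233.3, 49.3]
tcp_rot: [3.14, 0.001, -2.887]
contact_force: [-5.2, 5.3, 11.1]
opening: 0.547
```

servo_tool([
  [40, [0, 1, 0], [0, 0, 0]],
  [40, [0, 0, 0], [0, 0, 0]],
])

```text
clock: 11.75
eef_pos: [514.7, 233.9, 48.8]
tcp_rot: [3.141, 0.002, -2.886]
contact_force: [-1.4, 3.4, 6.7]
opening: 0.546
```

servo_tool([
  [40, [0, 1, 0], [0, 0, 0]],
  [40, [0, 0, 0], [0, 0, 0]],
])

```text
clock: 12.0
eef_pos: [514.2, 234.5, 48.2]
tcp_rot: [3.141, 0.001, -2.886]
contact_force: [0.3, 1.8, 1.1]
opening: 0.545
```

servo_tool([
  [40, [0, 0.8, 0.8], [0, 0, 0]],
  [40, [0, 0, 0], [0, 0, 0]],
])

```text
clock: 12.25
eef_pos: [514.0, 234.9, 47.7]
tcp_rot: [-3.141, 0.001, -2.886]
contact_force: [0.4, -0.4, 5.4]
opening: 0.547
```

servo_tool([
  [40, [0, 0, 0.8], [0, 0, 0]],
  [40, [0, 0, 0], [0, 0, 0]],
])

```text
clock: 12.5
eef_pos: [514.1, 235.0, 47.6]
tcp_rot: [-3.141, 0.001, -2.886]
contact_force: [-2.1, -0.7, 14.0]
opening: 0.546
```

servo_tool([
  [40, [0, 0, -0.9], [0, 0, 0]],
  [48, [0, 0, 0], [0, 0, 0]],
  [50, [0, 0, 0], [0, 0, 0]],
  [54, [0, 0, 0], [0, 0, 0]],
  [62, [0, 0, 0], [0, 0, 0]],
  [70, [0, 0, 0], [0, 0, 0]],
  [70, [0, 0, 0], [0, 0, 0]],
])

```text
clock: 13.38
eef_pos: [513.7, 235.1, 47.6]
tcp_rot: [-3.142, -0.0, -2.886]
contact_force: [0.6, 0.2, 0.3]
opening: 0.82
```

servo_tool([
  [70, [0, 0, -10], [0, 0, 0]],
  [70, [0, 0, -25], [0, 0, 0]],
  [70, [0, 0, -40], [0, 0, 0]],
  [40, [20, 0, -20], [0, 0, 0]],
  [0, [40, 0, 0], [0, 0, 0]],
  [0, [40, 0, 0], [0, 0, 0]],
  [0, [20, 0, 0], [0, 0, 0]],
  [0, [0, 0, 0], [0, 0, 0]],
])

```text
clock: 14.38
eef_pos: [396.7, 204.6, 143.3]
tcp_rot: [3.142, 0.0, -2.886]
contact_force: [0.1, 0.3, 0.3]
opening: 0.002
```

Run:
```python
from h import *
s=sense();t=s["eef_pos"];print(t,s["contact_force"],s["opening"],s["clock"])
o=[];ms={};y=.255;d=np.array([np.cos(y),np.sin(y),0]);c0=np.array([514,235,64.])
for c in("side","top"):
    im=grab_frame(c);e=proj(c,c0)[0]
    for m in trace(c,"air_sleeve"):
        q=np.argwhere(m["mask"])[:,::-1].mean(0)
        if np.hypot(*(q-e))<15: ms[c]=m["mask"];print(c,m["conf"],m["mask"].sum())
    u,v=e.astype(int);k=cv2.resize(im[v-50:v+60,u-40:u+40],None,fx=5,fy=5,interpolation=2)
    o.append(cv2.convertScaleAbs(k,alpha=1.4,beta=20))
cv2.imwrite("pics/k.png",np.hstack(o))
for sub in [ms]+[{c:ms[c]} for c in ms]:
    r=fitcyl(sub,[*c0,y]);print(list(sub),r.x.round(3),r.cost)
```

```text
[396.74293744 204.55669488 143.25833754] [0.14707914 0.25938569 0.3369794 ] 0.0024868589381383125 14.375
side 0.73 656
top 0.75 1542
['side', 'top'] [5.13773e+02 2.36615e+02 6.09980e+01 2.60000e-01] 2.5470452222888307
['side'] [5.14452e+02 2.39281e+02 5.94160e+01 2.72000e-01] 0.7310990587901276
['top'] [5.15674e+02 2.39216e+02 5.35740e+01 2.57000e-01] 0.8601577314726931
```

View pics/k.png

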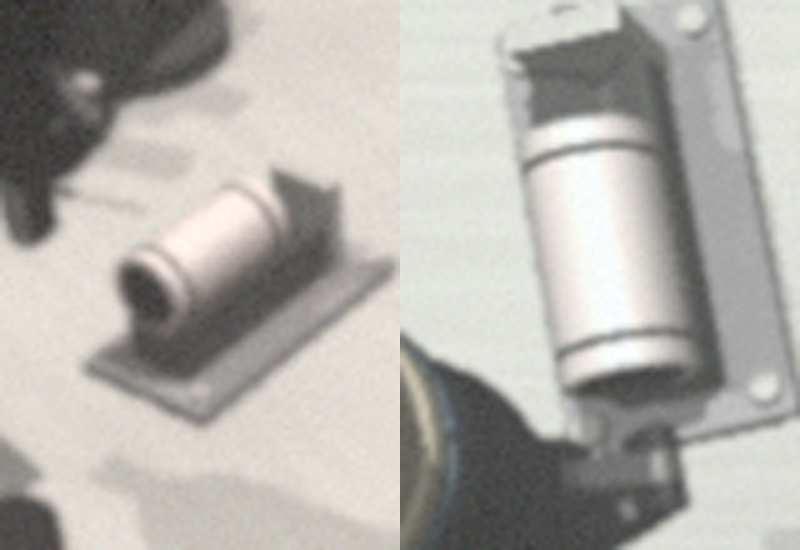

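It lies on both flanks about 35 mm short of the stop, and the stop is clear in front of it. Next I'll push from behind with the fingers partly open, at axis height.

servo_tool([
  [24, [0, 0, 20], [0, 0, 0]],
  [24, [0, 0, 35], [0, 0, 0]],
  [24, [0, 0, 25], [0, 0, 0]],
  [24, [0, 0.4, 7], [0, 0, 0]],
  [24, [-15, 0, 0], [0, 0, 0]],
  [24, [-20, 0, 0], [0, 0, 0]],
  [24, [-12, 0, 0], [0, 0, 0]],
  [24, [0, 0, 0], [0, 0, 0]],
])

```text
clock: 15.58
eef_pos: [444.5, 217.5, 56.3]
tcp_rot: [3.141, 0.002, -2.887]
contact_force: [-0.1, -0.5, -0.9]
opening: 0.279
```

servo_tool([
  [24, [-4, 0, 0], [0, 0, 0]],
  [24, [-3, 0, 0], [0, 0, 0]],
  [24, [-2, 0, 0], [0, 0, 0]],
  [24, [-2, 0, 0], [0, 0, 0]],
  [24, [-2, 0, 0], [0, 0, 0]],
])

```text
clock: 16.2
eef_pos: [455.5, 220.3, 55.5]
tcp_rot: [-3.142, -0.0, -2.886]
contact_force: [-0.2, 0.4, 0.7]
opening: 0.282
```

servo_tool([
  [24, [-2, 0, 0], [0, 0, 0]],
  [24, [-2, 0, 0], [0, 0, 0]],
  [24, [-2, 0, 0], [0, 0, 0]],
  [24, [-2, 0, 0], [0, 0, 0]],
  [24, [-2, 0, 0], [0, 0, 0]],
  [24, [-2, 0, 0], [0, 0, 0]],
])

```text
clock: 16.95
eef_pos: [467.3, 223.4, 55.6]
tcp_rot: [-3.142, 0.0, -2.886]
contact_force: [-2.2, 0.4, 0.0]
opening: 0.283
```

servo_tool([
  [24, [-2, 0, 0], [0, 0, 0]],
  [24, [-2, 0, 0], [0, 0, 0]],
  [24, [-2, 0, 0], [0, 0, 0]],
  [24, [-2, 0, 0], [0, 0, 0]],
  [24, [-2, 0, 0], [0, 0, 0]],
])

```text
clock: 17.58
eef_pos: [476.9, 225.9, 55.6]
tcp_rot: [3.142, -0.0, -2.886]
contact_force: [-1.0, 0.7, 0.4]
opening: 0.28
```

servo_tool([
  [24, [-2, 0, 0], [0, 0, 0]],
  [24, [-2, 0, 0], [0, 0, 0]],
  [24, [-1.5, 0, 0], [0, 0, 0]],
  [24, [-1.5, 0, 0], [0, 0, 0]],
  [24, [-1, 0, 0], [0, 0, 0]],
])

```text
clock: 18.2
eef_pos: [484.6, 227.9, 55.6]
tcp_rot: [3.142, 0.0, -2.886]
contact_force: [-2.3, -0.6, 0.1]
opening: 0.28
```

servo_tool([
  [24, [-1, 0, 0], [0, 0, 0]],
  [24, [-1, 0, 0], [0, 0, 0]],
])

```text
clock: 18.45
eef_pos: [486.5, 228.4, 55.6]
tcp_rot: [3.142, -0.0, -2.886]
contact_force: [-3.0, 1.1, -1.0]
opening: 0.278
```

servo_tool([
  [24, [-1, 0, 0], [0, 0, 0]],
  [24, [-1, 0, 0], [0, 0, 0]],
])

```text
clock: 18.7
eef_pos: [488.5, 228.9, 55.6]
tcp_rot: [3.142, -0.0, -2.887]
contact_force: [-2.9, 0.9, -0.7]
opening: 0.283
```

servo_tool([
  [24, [-1, 0, 0], [0, 0, 0]],
  [24, [-1, 0, 0], [0, 0, 0]],
])

```text
clock: 18.95
eef_pos: [490.4, 229.4, 55.6]
tcp_rot: [3.142, -0.0, -2.886]
contact_force: [-3.0, 0.3, 0.3]
opening: 0.28
```

servo_tool([
  [24, [-1, 0, 0], [0, 0, 0]],
  [24, [-0.5, 0, 0], [0, 0, 0]],
])

```text
clock: 19.2
eef_pos: [491.9, 229.8, 55.6]
tcp_rot: [3.142, 0.0, -2.886]
contact_force: [-2.7, 0.5, 0.2]
opening: 0.28
```

servo_tool([
  [24, [-1, 0, 0], [0, 0, 0]],
  [24, [-0.5, 0, 0], [0, 0, 0]],
])

```text
clock: 19.45
eef_pos: [492.1, 229.9, 55.5]
tcp_rot: [-3.142, -0.003, -2.886]
contact_force: [-7.8, -0.3, 5.5]
opening: 0.28
```

servo_tool([
  [24, [-1, 0, 0], [0, 0, 0]],
  [24, [-0.5, 0, 0], [0, 0, 0]],
])

```text
clock: 19.7
eef_pos: [492.1, 229.9, 55.4]
tcp_rot: [-3.141, -0.005, -2.886]
contact_force: [-14.2, -0.8, 9.4]
opening: 0.282
```

It has reached the stop: the tool no longer advances and the force is rising. I'll back off, lift clear and check.

servo_tool([
  [24, [1.5, 0, 0], [0, 0, 0]],
  [24, [1.5, 0, 0], [0, 0, 0]],
  [24, [5, 0, 0], [0, 0, 0]],
  [24, [20, 0, 0], [0, 0, 0]],
  [24, [40, 0, 0], [0, 0, 0]],
  [24, [30, 0, -30], [0, 0, 0]],
  [24, [20, 0, -50], [0, 0, 0]],
  [24, [0, 0, -30], [0, 0, 0]],
])

```text
clock: 20.7
eef_pos: [379.9, 200.5, 167.5]
tcp_rot: [3.141, 0.002, -2.886]
contact_force: [-0.1, 0.3, 0.4]
opening: 0.281
```

Run:
```python
from h import *
s=sense();print(s["eef_pos"],s["contact_force"],s["clock"])
o=[];ms={};y=.255;c0=np.array([550,245,64.])
for c in("side","top"):
    im=grab_frame(c);e=proj(c,c0)[0]
    for m in trace(c,"air_sleeve"):
        q=np.argwhere(m["mask"])[:,::-1].mean(0)
        if np.hypot(*(q-e))<15: ms[c]=m["mask"]
    u,v=e.astype(int);k=cv2.resize(im[v-50:v+60,u-40:u+40],None,fx=5,fy=5,interpolation=2)
    o.append(cv2.convertScaleAbs(k,alpha=1.4,beta=20))
cv2.imwrite("pics/l.png",np.hstack(o))
if ms:r=fitcyl(ms,[*c0,y]);print(list(ms),r.x.round(3),r.cost)
for c in ("side","top"):
  W=np.linalg.inv(CAL[c]["world_to_cam"])
  for t in("short_sleeve","long_tube"):
    for b in boxes_of(c,t)[:1]: print(c,t,(W@np.append(b["centre"],1))[:3].round())
```

```text
[379.88181041 200.52790088 167.53522896] [-0.09791441  0.26690505  0.42642109] 20.7
['side', 'top'] [5.50712e+02 2.45689e+02 6.07840e+01 2.54000e-01] 11.321857624596944
side long_tube [ 513. -203.   39.]
top short_sleeve [ 556. -102.   50.]
top long_tube [ 517. -191.   36.]
```

View pics/l.png

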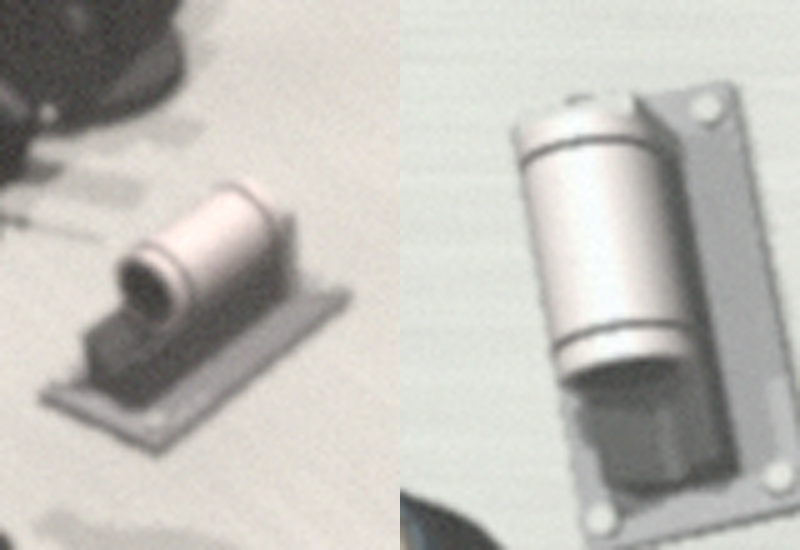

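```bash
python3 -c "
from rig import *
print(sign_off())"
```

```text
the job is handed in; nothing more can be done
None
```

The air sleeve is lying in the V-block groove against the end stop, and I handed the job in at about 21 s of the 48 s allowed.

- **Placing:** I gripped it from the mat at 50 N and lowered it into the groove about 35 mm short of the stop. On the way down it touched one flank first, so I shifted the arm about 3 mm sideways until it settled on both. I then released it.
- **Pushing:** I pushed it from behind at about 8–16 mm/s with roughly 3 N. At the stop the tool stopped advancing and the push force read about 14 N (17 N in all). I then backed off and lifted clear, and the force reading returned to about 0.
- **Last checks:** Both cameras show the sleeve level in the groove and up against the plate. The fitted axis is at (551, 246) mm with a yaw of 0.254 rad, and the groove measured about 0.255 rad. The top camera finds the short sleeve and long tube within about 3 mm of where they were.
- **Checks that disagreed or missed:**
    - The fitted axis height came out at 61 mm instead of the nominal 64 mm. The same offset showed at the placing, so I put it down to calibration and mask error.
    - The side camera did not report the short sleeve in the last look.
    - My first estimate of the groove was about 3 mm off sideways, which is what the shift during lowering corrected.

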